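Dock the backup drive past the sprung dust flap

TASK

Take the silver drive with the blue label out of the wooden rack and dock it: push the station's sprung dust flap open with the drive's connector end, label towards the flap's hinge, slide it down past the flap, feel for the connector, which sits a few millimetres to one side or the other, and press the drive gently but fully home, then let go. Do not force the flap or ram the connector, and leave the other drive and everything else where it is.

Things in the scene. Friction and masses are not known exactly. Their poses are not given: they have to be found in the camera images.
- drive_center (a point): Centre of the silver drive to dock: an aluminium plate 9.5 mm thick (its x), 70 mm wide (y), 100 mm long (z), 0.1 kg, blue label on its -x face, green board on its +x face. It stands connector end down in an outer slot of the rack, foot 50 mm below and top end 50 mm above this point. The foot has a connector recess 38 mm long (y -7 to +31), 6.5 mm wide, 12 mm deep.
- drive_foot (a point): Middle of the drive's foot (connector end face), axes as drive_center.
- spare_center (a point): Centre of the other drive, same size, black with a yellow label, in the rack's other outer slot. It stays there.
- rack: Wooden rack fixed to the shelf, 114 x 96 x 28 mm, origin under its centre, z up, with three slots 11.2 x 72.3 mm, 22 mm deep (long side along its y) at x = -34, 0 and +34 mm; the middle one is empty. Each drive stands 78 mm out of it, its axes along the rack's.
- dock: Dark docking station fixed to the shelf, 100 x 132 x 66 mm, origin under its centre, x to its back, y along the slot, z up. The mouth in its top runs from x = -15 to +17, y = -41.5 to +41.5 mm, with bevelled edges, and is closed by the flap (hinge at the front). The drive goes in with its x and y axes along the dock's (blue label to -x); turned round it cannot plug in.
- dock_lane (a point): Point in the dock's top plane, over the middle of the drive's lane (dock x = +5, y = 0 mm; dock axes). The lane is 12 mm wide: its smooth rear guide face is 6 mm behind this point, with a bevel from 12.5 mm behind at the top to 10 mm down; the front guide begins 27 mm down with a sloping lead-in. Endways (y) the drive has 6.5 mm of play each way. Home, the foot is about 50 mm below this point.
- dock_plug (a point): Nominal middle of the connector's face at the bottom of the lane: 45 mm below the dock's top, 12 mm to +y of the lane's middle. A stiff brass tongue 36 mm long (y), 3.5 mm thick stands 5 mm above it and enters the drive's recess. The real connector is mounted up to 6 mm to either side of this point along y, out of sight: a foot that stops about 40 mm down is standing on the tongue.
- flap_edge (a point): Middle of the free (back) edge of the shut flap, 3 mm below the dock's top, 28 mm behind the hinge, which runs along y at dock x = -14 mm. The flap is a light grey plate 80 mm long and 2 mm thick.
- flap (a joint): Flap angle, rad: 0 shut and level, at most 1.35; it swings down into the slot. Its spring gives 0.039 N m shut and 0.03 N m more per rad, so 2 to 7 N on a drive in the lane, which holds it at about 1 rad while its edge slides on the label face and pushes the drive to the rear guide. Pressed nearer the hinge it resists much more; over 14 N breaks it.
- plug (a joint): How far the connector is plugged in, m: 0 free, 0.005 fully home at a hard stop. Once the tongue is in the recess, the foot takes it down: the last 5 mm need a steady push of about 8 N, and it stays where it is left. More than 25 N on the connector or its tongue damages it.
Not all that is in view belongs to the job. Leave any orange or red look-alike of the dock alone.

How it is judged:
By the outcome, as a careful person would: the job done as asked, in the order asked, and still so for the second after the job is handed in, with the robot touching nothing.
It also fails if it takes over 64 s, if anything falls off the work surface, if the arm or the gripper's body presses on something with over 40 N, if the wrist force passes 120 N, or if a joint passes its speed limit or range.

ROBOT

A 6-joint arm with a two-finger parallel gripper is mounted at the origin on the work surface. World frame = base frame: x ahead of the robot, y to its left, z up, the work surface at z = 0. Lengths are in m, angles in degrees, forces in N, time in s.
With the tool pointing down it reaches from about 0.3 to 0.75 m from the base axis. Payload 8.5 kg.
Tool frame: the origin (TCP) lies midway between the tips of the shut fingers; the grasp point (between the pads) lies 19 mm behind it (env.tcp_to_grasp is the z of the grasp point in the tool frame, in m); z points along the fingers, y is the line along which they close (so a half turn about z gives the same grasp; the last joint's range is limited). The gripper opens to 85 mm and grips with 20 to 120 N. Pads are 22 mm wide; open, the fingers measure 114 mm over their backs; the gripper's body (76 mm by 85 mm) begins 54 mm behind the grasp point. The pads swing forward as they close: fully open they stand 13 mm farther back than shut.
Start: joints at [-76.564, 21.807, 74.336, -0, 83.858, -12.336], TCP at [0.239, -0.495, 0.231] pointing down, gripper open.
Joint ranges: [-178.18, 178.18], [-50.72, 133.34], [12.68, 142.11], [-81.47, 261.47], [9.98, 163.14], [-165.26, 165.26]. Speed limits (degrees/s): [136.94, 136.94, 180, 180, 180, 180].

INTERFACE

Orientations are given as a 3x3 rotation matrix whose columns are the frame's x, y, z axes.
In Python, from rig import env, imaging, job, models gives the robot as it stands. The module is installed in compiled form; this text tells all that it offers.
- The arm moves only by the tool jog_arm, never from a script. Its argument "plan" is text: rows parted by semicolons, each of 7 numbers parted by spaces: the turn, a rotation vector about the tool's x, y, z in degrees, then the shift along the tool's x, y, z in cm, then the closure in counts, from 0 (fully open) to 255 (shut). In form: rx ry rz x y z claw; .... A call has 1 to 10 rows; each row shifts and turns the commanded pose from where the row before left it, along the tool's axes as they then stand; what a row does not reach is not made up. A row lasts 1/12 s, in which the tool goes at most 41.7 mm and 7.16 degrees, less where a joint would pass 70% of its speed; a pose out of reach is approached as far as the arm can. A call with a gripper value outside its range is refused whole. The fingers move at their own pace and stop on an object; "grip_force" is the grip in N (left out, the last holds). Time passes only in rows, so rows that do not move let the fingers close. It gives the time, the measured TCP pose, the force, the opening and the grip force at its end, in the units of the state.
- env.observe(): the state, without advancing time (a new reading comes with each control period).
- imaging.get_image(name): name is "scene" or "top" or "wrist"; returns a dict with "pixels" (384x512x3 uint8, red, green, blue), "depth" (384x512 float32, m along the optical axis (not along the pixel's ray), 0 where there is no reading), "fov_y" (degrees; the focal length in pixels is half the picture's height over the tangent of half this angle, whatever the lens; pixels are square), "cx", "cy" (the principal point, pixels), "distortion" ([k1, k2, p1, p2, k3] as OpenCV has them; the pictures are not rectified), "world_from_camera" (4x4, takes a point from camera to world coordinates). Camera axes: x right, y down, z forward; pixel columns grow to the right and rows downward; lengths in m; the calibration is good to about 2 mm. A picture is of the moment at which its call begins.
- job.close_job(): hands the job in; it is judged then, once.
Trained networks look in the newest picture that a camera, given by its name, has taken for a name from the list of things; names that differ only in an ending like _2 or _b are one class to them, and where a whole thing is asked for, a point or a joint stands for the part that bears it (a point fixed in the world has none). Each returns a list of dicts, best first, with "confidence" (0 to 1); they miss things now and then, are a little off and sometimes report something else, mostly with a low value. They report only what shows in the picture. A call takes as long as a camera call. They do not tell look-alikes from the thing itself.
- models.outline_of(camera, query): "region" (384x512 bool, what is visible of it) and "bbox" ([centre column, centre row, width, height] in pixels, round what is visible of it).
- models.tip_of(camera, query): "at" ([column, row] in pixels: a listed point, or the origin of a listed thing).
The state is a dict: "time_s": time; "q": joint angles; "qvel": joint speeds; "joint_efforts": joint torques, N m; "position": TCP position; "tool_rot": TCP orientation; "ft_force": force on the tool from outside, world axes, zero at the start; "wrist_torque": the same for the moment, N m; "grip_width": finger opening in m; "gripper_force": force on a finger pad.
Only numpy, scipy, OpenCV 4.12 (cv2) and the standard library are available. Lean on these libraries where they do the work, as an engineer would, in place of code of your own. Each camera call takes 0.05 s, during which the arm holds its last target. There are 200 camera calls.

## Working session

There is one attempt and no reset: what is moved stays moved. The work goes in short steps, Python scripts to look and compute and a tool call to move; the robot and the scene stay as the last step left them, time stands still between calls to the robot, and variables do not carry over. Pictures are saved under pics/ and viewed, at most 10 in all, crops included, and the job is handed in when it is done.

Besides the shell and the picture viewer there is one more tool, called after "Request:" as name(argument=value, ...) on one line, values as JSON. jog_arm: Moves the arm, as the interface text tells. Its arguments: {"type":"object","properties":{"plan":{"type":"string"},"grip_force":{"type":"number"}},"required":["plan"]}

```bash
mkdir -p pics; cat > h.py <<'E'
import numpy as np, cv2
from rig import env, imaging, job, models
def K(im):
    f=192/np.tan(np.radians(im["fov_y"])/2)
    return np.array([[f,0,im["cx"]],[0,f,im["cy"]],[0,0,1]]),np.array(im["distortion"],float)
def ray(im,px):
    k,d=K(im); p=cv2.undistortPoints(np.array(px,float).reshape(-1,1,2),k,d).reshape(-1,2)
    return np.c_[p,np.ones(len(p))]
def world(im,px,z=None):
    """by depth, or by plane z"""
    px=np.array(px,float).reshape(-1,2); r=ray(im,px); T=np.array(im["world_from_camera"])
    if z is None:
        dd=im["depth"][np.clip(px[:,1].round().astype(int),0,383),np.clip(px[:,0].round().astype(int),0,511)]
        return (r*dd[:,None])@T[:3,:3].T+T[:3,3]
    w=r@T[:3,:3].T; return T[:3,3]+w*((z-T[2,3])/w[:,2])[:,None]
def proj(im,P):
    k,d=K(im);T=np.linalg.inv(np.array(im["world_from_camera"]))
    return cv2.projectPoints(np.array(P,float).reshape(-1,1,3),cv2.Rodrigues(T[:3,:3])[0],T[:3,3],k,d)[0].reshape(-1,2)
def save(im,n): cv2.imwrite("pics/"+n+".png",im["pixels"][:,:,::-1])
E
cat > a.py <<'E'
from h import *
np.set_printoptions(precision=4,suppress=True)
s=env.observe(); print(s["position"],s["tool_rot"],s["grip_width"],env.tcp_to_grasp)
ims=[]
for c in ["scene","top"]:
    im=imaging.get_image(c); ims.append(im["pixels"]); print(c,np.array(im["world_from_camera"]),im["fov_y"])
    for q in ["drive_center","spare_center","rack","dock","dock_lane","flap_edge"]:
        for r in models.tip_of(c,q)[:3]: print(c,q,np.round(r["at"],1),round(r["confidence"],2),world(im,r["at"])[0])
cv2.imwrite("pics/s.png",ims[0][:,:,::-1]);cv2.imwrite("pics/t.png",ims[1][:,:,::-1])
E
python3 a.py
```

```text
[ 0.2391 -0.495   0.2307] [[ 0.9005  0.4348 -0.0003]
 [ 0.4348 -0.9005  0.0014]
 [ 0.0003 -0.0014 -1.    ]] 0.08547277796553045 -0.0187
scene [[ 0.6839  0.5786 -0.4444  1.168 ]
 [ 0.7295 -0.5333  0.4284 -0.6115]
 [ 0.0109 -0.6171 -0.7868  1.0578]
 [ 0.      0.      0.      1.    ]] 45.36803241786819
scene spare_center [318.2 134. ] 0.56 [0.5585 0.2358 0.0583]
scene spare_center [220.1 216.8] 0.16 [ 0.6001 -0.1954  0.0722]
scene rack [319.  151.5] 0.9 [0.6091 0.1837 0.0567]
scene dock [278.9 250.9] 0.95 [ 0.7743 -0.1504  0.0616]
scene dock [210.7 223.5] 0.86 [ 0.5983 -0.2261  0.0697]
scene dock [152.3 268.5] 0.61 [ 0.5996 -0.4117  0.0614]
scene dock_lane [150.2 257.3] 0.92 [ 0.5702 -0.3973  0.0612]
scene dock_lane [280.5 237.2] 0.71 [ 0.7475 -0.1178  0.0599]
scene dock_lane [211.8 211.4] 0.61 [ 0.568  -0.1975  0.0658]
scene flap_edge [151.9 259.4] 0.87 [ 0.576 -0.397  0.058]
scene flap_edge [213.4 213.6] 0.75 [ 0.5753 -0.1983  0.064 ]
scene flap_edge [283.9 241.8] 0.63 [ 0.7649 -0.1232  0.064 ]
top [[-0.0188 -0.9844  0.1748  0.4329]
 [-0.9997  0.0212  0.0117 -0.0745]
 [-0.0152 -0.1746 -0.9845  1.054 ]
 [ 0.      0.      0.      1.    ]] 53.1940996128392
top drive_center [305.9 195.9] 0.63 [ 0.5755 -0.1937  0.0592]
top drive_center [155.5 182.4] 0.61 [0.6113 0.1913 0.1054]
top spare_center [145.8 204.9] 0.62 [0.554  0.2142 0.1071]
top rack [152.8 196.8] 0.7 [0.5894 0.2259 0.0057]
top dock [378.2 204.5] 0.82 [ 0.5481 -0.3826  0.0614]
top dock [307.7 200.2] 0.8 [ 0.5642 -0.1981  0.058 ]
top dock [277. 137.] 0.7 [ 0.7385 -0.1228  0.0557]
top dock_lane [385.1 193.3] 0.91 [ 0.578  -0.4047  0.0571]
top dock_lane [307.9 196. ] 0.85 [ 0.5746 -0.1985  0.0628]
top dock_lane [279.4 129.3] 0.6 [ 0.7597 -0.1299  0.0569]
top flap_edge [306.9 194.6] 0.71 [ 0.5786 -0.1962  0.0611]
top flap_edge [277.7 122.8] 0.64 [ 0.777  -0.1256  0.0608]
top flap_edge [382.6 192.5] 0.57 [ 0.5803 -0.3983  0.0566]
```

View pics/s.png

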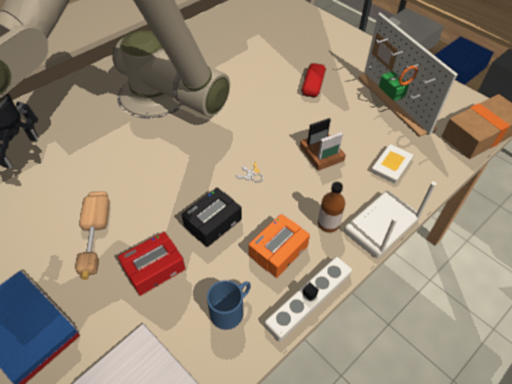

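View pics/t.png

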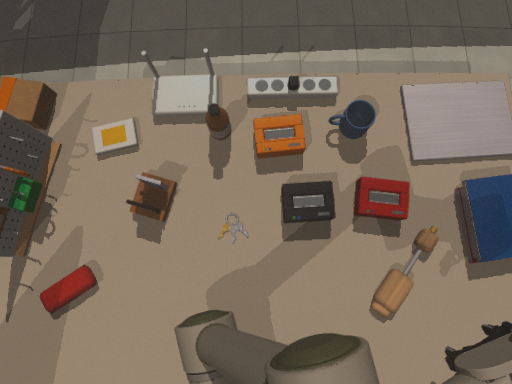

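The look-alikes are the orange dock (scene 279,245), the red dock (scene 152,263) and the black dock (scene 211,216). Only the black one fits "dark docking station". The silver drive with the green board is at scene (330,146) and the black spare is at (318,132). I'll confirm all of this in an enlarged crop.

```bash
cat > b.py <<'E'
from h import *
np.set_printoptions(precision=4,suppress=True)
a=cv2.imread("pics/s.png");b=cv2.imread("pics/t.png")
f=lambda m,x,y,w,h:cv2.resize(m[y:y+h,x:x+w],(400,300),interpolation=cv2.INTER_CUBIC)
cv2.imwrite("pics/crop.png",np.vstack([np.hstack([f(a,285,105,80,60),f(a,172,185,80,60)]),np.hstack([f(b,115,165,80,60),f(b,268,172,80,60)])]))
im=imaging.get_image("top")
vv,uu=np.mgrid[0:384,0:512]
P=world(im,np.c_[uu.ravel(),vv.ravel()]); C=im["pixels"].reshape(-1,3)
def box(c,r,zl,zh):
    m=(np.abs(P[:,0]-c[0])<r)&(np.abs(P[:,1]-c[1])<r)&(P[:,2]>zl)&(P[:,2]<zh); return m
for n,c,r,zl,zh in [("dock",(.565,-.198),.09,.05,.08),("rack",(.58,.2),.09,.015,.04),("tops",(.58,.2),.09,.085,.13)]:
    m=box(c,r,zl,zh); rc=cv2.minAreaRect(P[m][:,:2].astype(np.float32)); print(n,m.sum(),rc,np.percentile(P[m][:,2],[5,50,95]))
m=box((.58,.2),.09,.085,.13)
for x,c in zip(P[m],C[m]): print(x,c)
E
python3 b.py | head -80
```

```text
dock 1938 ((0.5610520839691162, -0.19898873567581177), (0.10005883127450943, 0.13346131145954132), 2.589548110961914) [0.0599 0.0646 0.068 ]
rack 1086 ((0.5888211727142334, 0.22223719954490662), (0.09951068460941315, 0.11290276050567627), 72.95104217529297) [0.0232 0.0274 0.0308]
tops 246 ((0.5883875489234924, 0.2222803235054016), (0.07214279472827911, 0.0762859359383583), 72.91082763671875) [0.09   0.1053 0.1079]
[0.6346 0.2458 0.1047] [152 134 121]
[0.6339 0.2421 0.1078] [146 133 126]
[0.6319 0.2455 0.105 ] [151 137 124]
[0.6319 0.243  0.1047] [154 140 137]
[0.6322 0.241  0.1029] [159 149 144]
[0.6314 0.2373 0.1063] [162 152 148]
[0.6314 0.2346 0.1063] [160 145 140]
[0.6294 0.2456 0.1046] [149 136 128]
[0.629  0.2424 0.1062] [157 143 141]
[0.6295 0.2408 0.1032] [159 145 141]
[0.6296 0.2383 0.1027] [159 148 142]
[0.6294 0.2355 0.1034] [159 144 140]
[0.6288 0.2321 0.1057] [152 143 138]
[0.6289 0.2297 0.1051] [160 146 143]
[0.6283 0.2262 0.1077] [149 132 126]
[0.6289 0.2247 0.1044] [140 124 116]
[0.6269 0.2482 0.1044] [144 126 109]
[0.6264 0.2449 0.1064] [150 137 126]
[0.6265 0.2426 0
[... 1448 characters left out ...]
 153 149]
[0.6204 0.2008 0.1051] [165 155 153]
[0.6199 0.1975 0.1074] [152 133 127]
[0.6223 0.2356 0.0854] [73 65 61]
[0.6207 0.2303 0.0937] [66 61 60]
[0.6186 0.2245 0.1038] [72 69 68]
[0.6177 0.2205 0.1082] [99 91 89]
[0.618  0.2186 0.1062] [136 127 121]
[0.6176 0.2154 0.1079] [141 131 130]
[0.6175 0.2126 0.1085] [140 128 125]
[0.6178 0.2106 0.1067] [148 136 131]
[0.6184 0.2091 0.103 ] [158 146 143]
[0.6183 0.2064 0.1035] [159 147 142]
[0.6176 0.2028 0.1066] [159 148 144]
[0.6173 0.1998 0.1081] [160 147 144]
[0.618  0.1984 0.104 ] [158 146 141]
[0.6178 0.1955 0.1049] [159 149 143]
[0.618  0.1934 0.1035] [165 152 147]
[0.6172 0.1898 0.1069] [151 135 127]
[0.6175 0.1877 0.1052] [139 123 117]
```

View pics/crop.png

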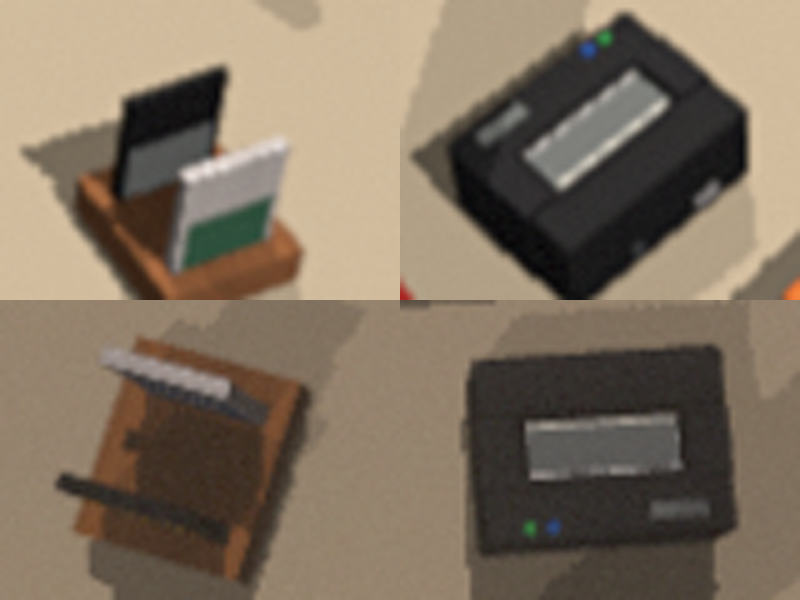

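The crop shows the silver drive in the rack slot on the +x side, with its green board facing +x and so its label facing -x. The black dock's LEDs face the robot (front) and its ports are on the +x side (back). The dock's yaw is about +2.6° and the rack's x axis is at about -17°. I'll turn and go above the drive.

Request:
jog_arm(plan="0 0 -6.7 0 0 0 0;0 0 -6.7 0 0 0 0;0 0 -6.7 0 0 0 0;0 0 -6.7 0 0 0 0;0 0 -6.7 0 0 0 0;0 0 -6.7 0 0 0 0;0 0 -6.8 0 0 0 0;0 0 0 3.5 0.7 0 0;0 0 0 3.5 0.7 0 0;0 0 0 3.5 0.7 0 0", grip_force=60)

```text
time_s: 1.58
position: [0.2905, -0.4001, 0.2311]
tool_rot: [[0.297, 0.955, -0.0], [0.955, -0.297, 0.0], [0.0, -0.0, -1.0]]
ft_force: [1.5, -0.5, 0.2]
grip_width: 0.0856
gripper_force: 0.0
```

Request:
jog_arm(plan="0 0 0 3.5 0.7 0 0;0 0 0 3.5 0.7 0 0;0 0 0 3.5 0.7 0 0;0 0 0 3.5 0.7 0 0;0 0 0 3.5 0.7 0 0;0 0 0 3.5 0.7 0 0;0 0 0 3.5 0.7 0 0;0 0 0 3.5 0.7 0 0;0 0 0 3.5 0.7 0 0;0 0 0 3.5 0.7 0 0")

```text
time_s: 2.42
position: [0.4614, -0.0859, 0.2315]
tool_rot: [[0.296, 0.955, 0.0], [0.955, -0.296, -0.0], [-0.0, 0.0, -1.0]]
ft_force: [0.9, -0.2, 0.5]
grip_width: 0.0855
gripper_force: 0.0
```

Request:
jog_arm(plan="0 0 0 3.5 0.7 0 0;0 0 0 3.5 0.7 0 0;0 0 0 3.5 0.7 0 0;0 0 0 3.5 0.7 0 0;0 0 0 3.5 0.7 0 0;0 0 0 3.5 0.7 0 0;0 0 0 3.5 0.7 0 0;0 0 0 3.5 0.7 0 0;0 0 0 2 0.5 0 0;0 0 0 0 0 0 0")

```text
time_s: 3.25
position: [0.6089, 0.1843, 0.2303]
tool_rot: [[0.293, 0.956, -0.0], [0.956, -0.293, 0.001], [0.001, -0.0, -1.0]]
ft_force: [-0.4, 0.5, 0.3]
grip_width: 0.0854
gripper_force: 0.0
```

```bash
cat > c.py <<'E'
from h import *
np.set_printoptions(precision=4,suppress=True)
im=imaging.get_image("wrist"); save(im,"w1"); print(np.array(im["world_from_camera"]))
s=env.observe(); print(s["position"])
for q in ["drive_center","spare_center","rack"]:
    for r in models.tip_of("wrist",q)[:2]: print(q,r["at"],round(r["confidence"],2))
vv,uu=np.mgrid[0:384,0:512]
P=world(im,np.c_[uu.ravel(),vv.ravel()]); v=im["depth"].ravel()>0
for n,zl,zh in [("rack",.022,.034),("tops",.1,.112)]:
    m=v&(np.hypot(P[:,0]-.59,P[:,1]-.222)<.09)&(P[:,2]>zl)&(P[:,2]<zh)
    if n=="tops":
        e=np.array([.956,-.293]); d=(P[:,:2]-[.588,.222])@e
        for k,mm in [("silver",m&(d>0)),("black",m&(d<0))]:
            if mm.sum()>5: print(k,mm.sum(),cv2.minAreaRect(P[mm][:,:2].astype(np.float32)),np.median(P[mm],0))
    elif m.sum()>5: print(n,m.sum(),cv2.minAreaRect(P[m][:,:2].astype(np.float32)))
E
python3 c.py
```

```text
[[ 0.9563 -0.2767 -0.0943  0.6338]
 [-0.2923 -0.9058 -0.3067  0.2622]
 [-0.0006  0.3209 -0.9471  0.3723]
 [ 0.      0.      0.      1.    ]]
[0.6082 0.1824 0.2305]
drive_center [256.4, 131.6] 0.83
spare_center [189.7, 134.2] 0.78
rack [226.6, 127.8] 0.85
rack 5860 ((0.5898215770721436, 0.22305665910243988), (0.09632527828216553, 0.11388464272022247), 72.8412094116211)
silver 872 ((0.6227177977561951, 0.21345533430576324), (0.0694880560040474, 0.00889288354665041), 72.966064453125) [0.6232 0.2154 0.1054]
black 986 ((0.5577097535133362, 0.2340753674507141), (0.0692572295665741, 0.010414458811283112), 72.65751647949219) [0.5587 0.236  0.1052]
```

View pics/w1.png

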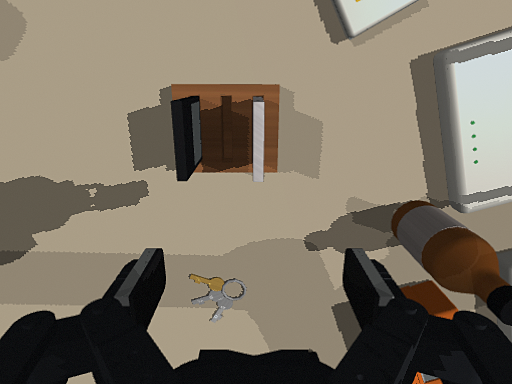

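The wrist view shows the silver drive's top at (258,138) and the spare at (187,138), both square to the tool. The silver drive's top centre is at (0.6225, 0.2132). I'll centre over it, descend and grip.

Request:
jog_arm(plan="0 0 0 1.7 0.24 0 80;0 0 0 1.66 0.23 0 80;0 0 0 0 0 2 80;0 0 0 0 0 2 80;0 0 0 0 0 2 80;0 0 0 0 0 2 80;0 0 0 0 0 2 80;0 0 0 0 0 0 80;0 0 0 0 0 0 80;0 0 0 0 0 0 80")

```text
time_s: 4.28
position: [0.6229, 0.211, 0.1331]
tool_rot: [[0.297, 0.955, 0.002], [0.955, -0.297, 0.0], [0.001, 0.002, -1.0]]
ft_force: [-0.5, 1.0, 1.1]
grip_width: 0.0584
gripper_force: 0.0
```

Request:
jog_arm(plan="0 0 0 0.2 -0.1 1.6 80;0 0 0 0 0 1.6 80;0 0 0 0 0 1.7 80;0 0 0 0 0 1.7 80;0 0 0 0 0 0 255;0 0 0 0 0 0 255;0 0 0 0 0 0 255;0 0 0 0 0 0 255;0 0 0 0 0 0 255;0 0 0 0 0 0 255")

```text
time_s: 5.12
position: [0.6228, 0.2139, 0.0673]
tool_rot: [[0.296, 0.955, 0.003], [0.955, -0.296, 0.0], [0.001, 0.003, -1.0]]
ft_force: [-0.8, -0.4, 7.0]
grip_width: 0.0092
gripper_force: 59.2
```

Request:
jog_arm(plan="0 0 0 0 0 -0.5 255;0 0 0 0 0 -0.8 255;0 0 0 0 0 -1 255;0 0 0 0 0 -1.5 255;0 0 0 0 0 -2 255;0 0 0 0 0 -2 255;0 0 0 0 0 -2 255;0 0 0 0 0 -2 255;0 0 0 0 0 -1 255;0 0 0 0 0 0 255")

```text
time_s: 5.95
position: [0.6228, 0.2139, 0.1965]
tool_rot: [[0.296, 0.955, 0.005], [0.955, -0.296, 0.001], [0.002, 0.005, -1.0]]
ft_force: [0.2, 0.1, -0.9]
grip_width: 0.0086
gripper_force: 58.4
```

Request:
jog_arm(plan="0 0 -6.5 0 0 0 255;0 0 -6.6 0 0 0 255;0 0 -6.6 0 0 0 255;0 0 0 -3.4 -0.6 0 255;0 0 0 -3.4 -0.6 0 255;0 0 0 -3.4 -0.6 0 255;0 0 0 -3.4 -0.6 0 255;0 0 0 -3.4 -0.6 0 255;0 0 0 -3.4 -0.6 0 255;0 0 0 -3.4 -0.6 0 255")

```text
time_s: 6.78
position: [0.5894, -0.0273, 0.1922]
tool_rot: [[-0.043, 0.999, -0.002], [0.999, 0.043, 0.0], [0.001, -0.002, -1.0]]
ft_force: [0.9, -0.3, -0.4]
grip_width: 0.009
gripper_force: 58.5
```

Request:
jog_arm(plan="0 0 0 -3.4 -0.6 0 255;0 0 0 -3.4 -0.6 0 255;0 0 0 -3.4 -0.6 0 255;0 0 0 -3.4 -0.6 0 255;0 0 0 -3.4 -0.5 0 255;0 0 0 -3.4 -0.5 0 255;0 0 0 -3.4 -0.5 0 255;0 0 0 0 0 0 255;0 0 0 0 0 0 255")

```text
time_s: 7.53
position: [0.5608, -0.2666, 0.1918]
tool_rot: [[-0.04, 0.999, -0.002], [0.999, 0.04, 0.001], [0.002, -0.002, -1.0]]
ft_force: [0.2, -0.1, -1.6]
grip_width: 0.0088
gripper_force: 58.5
```

```bash
cat > d.py <<'E'
from h import *
np.set_printoptions(precision=4,suppress=True)
im=imaging.get_image("wrist"); save(im,"w2"); print(np.array(im["world_from_camera"]))
s=env.observe(); print(s["position"],s["tool_rot"])
vv,uu=np.mgrid[0:384,0:512]
def rep(im,top):
    P=world(im,np.c_[uu.ravel(),vv.ravel()]); v=im["depth"].ravel()>0
    near=(np.abs(P[:,0]-.561)<.085)&(np.abs(P[:,1]+.199)<.09)
    m=v&near&(P[:,2]>.052)&(P[:,2]<.072)
    print("dock",m.sum(),cv2.minAreaRect(P[m][:,:2].astype(np.float32)),np.median(P[m][:,2]))
    C=im["pixels"].reshape(-1,3).astype(int); g=m&(C.min(1)>95)&(np.abs(P[:,0]-.562)<.03)&(np.abs(P[:,1]+.199)<.06)
    if g.sum()>20: print("flap",g.sum(),cv2.minAreaRect(P[g][:,:2].astype(np.float32)),np.median(P[g][:,2]))
rep(im,0); rep(imaging.get_image("top"),1)
for q in ["dock","dock_lane","flap_edge","drive_foot"]:
    for r in models.tip_of("wrist",q)[:2]: print(q,r["at"],round(r["confidence"],2),world(im,r["at"],.066)[0])
E
python3 d.py
```

```text
[[ 0.9992  0.0394  0.0108  0.5585]
 [ 0.0408 -0.9466 -0.3198 -0.1852]
 [-0.0023  0.3199 -0.9474  0.3339]
 [ 0.      0.      0.      1.    ]]
[ 0.5611 -0.2652  0.1922] [[-0.0421  0.9991 -0.0016]
 [ 0.9991  0.0421  0.0016]
 [ 0.0017 -0.0015 -1.    ]]
dock 19353 ((0.563809871673584, -0.1981269121170044), (0.10007411986589432, 0.13225319981575012), 2.402289390563965) 0.06499467233590062
flap 3465 ((0.555756688117981, -0.2056206464767456), (0.047296591103076935, 0.09602022171020508), 0.47605210542678833) 0.06148547779488778
dock 1129 ((0.5607689619064331, -0.18839332461357117), (0.10049836337566376, 0.11188003420829773), 2.566617727279663) 0.0646541071567508
flap 49 ((0.5616898536682129, -0.18922872841358185), (0.028809234499931335, 0.058191556483507156), 3.71358060836792) 0.06128912594962488
dock [256.8, 97.2] 0.79 [ 0.5609 -0.1969  0.066 ]
dock [456.0, 29.3] 0.72 [ 0.7118 -0.1408  0.066 ]
dock_lane [266.2, 100.2] 0.95 [ 0.5688 -0.1989  0.066 ]
flap_edge [278.9, 102.1] 0.73 [ 0.5794 -0.2     0.066 ]
```

View pics/w2.png

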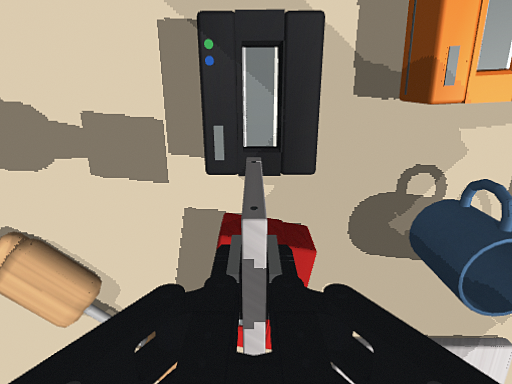

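The wrist view shows the dock's flap, with the mouth spanning (241..278, 42..150), and the held drive with its foot at about (255,160). I'll use the drive as seen in the same picture to cancel the camera bias.

```bash
cat > e.py <<'E'
from h import *
np.set_printoptions(precision=4,suppress=True)
im=imaging.get_image("wrist"); s=env.observe()
p=np.array(s["position"]);R=np.array(s["tool_rot"])
vv,uu=np.mgrid[0:384,0:512]
P=world(im,np.c_[uu.ravel(),vv.ravel()]); v=im["depth"].ravel()>0
L=(P-p)@R   # tool coords
# drive foot part below fingertips: tool z 5..61mm
for a,b in [(.01,.03),(.03,.05),(.05,.058)]:
    m=v&(np.abs(L[:,0])<.06)&(np.abs(L[:,1])<.02)&(L[:,2]>a)&(L[:,2]<b)
    e=m&(L[:,0]>.030)
    print(a,m.sum(),e.sum(),"tool y pct",np.percentile(L[e,1],[2,50,98]),"tool x med",np.median(L[e,0]))
m=v&(np.abs(L[:,1])<.02)&(np.abs(L[:,0])<.05)&(L[:,2]>.03)&(L[:,2]<.075)
print("foot z max",np.percentile(L[m,2],[90,99,99.8]))
m=v&(P[:,2]>.055)&(P[:,2]<.072)&(np.abs(P[:,0]-.562)<.085)&(np.abs(P[:,1]+.199)<.09)
r=cv2.minAreaRect(P[m][:,:2].astype(np.float32)); print(r,(np.r_[r[0],.066]-p)@R)
# mouth corners from dark->bright flap: columns of bright at several rows
g=cv2.cvtColor(im["pixels"],cv2.COLOR_RGB2GRAY).astype(int)
for row in (60,90,120,140):
    c=np.where(np.abs(np.diff(g[row,225:300]))>35)[0]+225; print(row,c,world(im,[[x+.5,row] for x in c],.066)[:,0])
c=np.where(np.abs(np.diff(g[30:158,255]))>35)[0]+30; print(c,world(im,[[255,x+.5] for x in c],.066)[:,1])
E
python3 e.py
```

```text
0.01 176 176 tool y pct [-0.0042  0.0008  0.005 ] tool x med 0.034358298768565734
0.03 131 131 tool y pct [-0.0041  0.0002  0.0049] tool x med 0.034373326078482945
0.05 39 39 tool y pct [-0.0043  0.0001  0.0046] tool x med 0.034313245558609394
foot z max [0.059  0.0619 0.0624]
((0.5637497901916504, -0.19841942191123962), (0.10011383146047592, 0.1319063901901245), 2.5989012718200684) [0.0657 0.0048 0.1274]
60 [240 241 242 243 244 272 273 275 276] [0.5474 0.5482 0.549  0.5498 0.5506 0.573  0.5738 0.5754 0.5762]
90 [240 241 242 243 244 272 275 276] [0.5481 0.549  0.5498 0.5506 0.5514 0.5745 0.5769 0.5778]
120 [241 242 244 271 274 275] [0.5497 0.5506 0.5523 0.5752 0.5777 0.5786]
140 [241 242 244 271 274 275] [0.5503 0.5512 0.5529 0.5763 0.5789 0.5797]
[ 49  50 148 156] [-0.1585 -0.1592 -0.2378 -0.2449]
```

Request:
jog_arm(plan="0 0 -0.2 0 0 0 255;0 0 0 2.2 0.32 0 255;0 0 0 2.2 0.32 0 255;0 0 0 2.23 0.31 0 255;0 0 0 0 0 1.2 255;0 0 0 0 0 1.5 255;0 0 0 0 0 1.5 255;0 0 0 0 0 1 255;0 0 0 0 0 0 255;0 0 0 0 0 0 255")

```text
time_s: 8.72
position: [0.568, -0.1986, 0.1414]
tool_rot: [[-0.047, 0.999, -0.0], [0.999, 0.047, 0.0], [0.0, -0.0, -1.0]]
ft_force: [-0.1, -0.4, -0.4]
grip_width: 0.0084
gripper_force: 58.5
```

```bash
cat > st.py <<'E'
from h import *
s=env.observe(); p=np.array(s["position"]); th=np.radians(2.6); R=np.array([[np.cos(th),np.sin(th)],[-np.sin(th),np.cos(th)]])
d=R@(p[:2]-[.5635,-.1984])*1e3
print("t",s["time_s"],"dock xy mm",d.round(2),"foot depth",round((.066+.0613-p[2])*1e3,2),"F",np.round(s["ft_force"],1),"T",np.round(s["wrist_torque"],2),np.round(s["tool_rot"],4).tolist(),s["grip_width"])
E
python3 st.py; python3 - <<'E'
from h import *
im=imaging.get_image("scene"); im2=imaging.get_image("wrist")
f=lambda m,x,y,w,h:cv2.resize(m[y:y+h,x:x+w],(400,300),interpolation=cv2.INTER_CUBIC)
cv2.imwrite("pics/o.png",np.hstack([f(im["pixels"],160,150,100,75),f(im2["pixels"],176,100,180,135)])[:,:,::-1])
E
```

```text
t 8.7167 dock xy mm [ 4.53 -0.42] foot depth -14.08 F [-0.1 -0.4 -0.4] T [ 0.01 -0.03  0.  ] [[-0.0467, 0.9989, -0.0003], [0.9989, 0.0467, 0.0002], [0.0002, -0.0003, -1.0]] 0.008445909417049305
```

View pics/o.png

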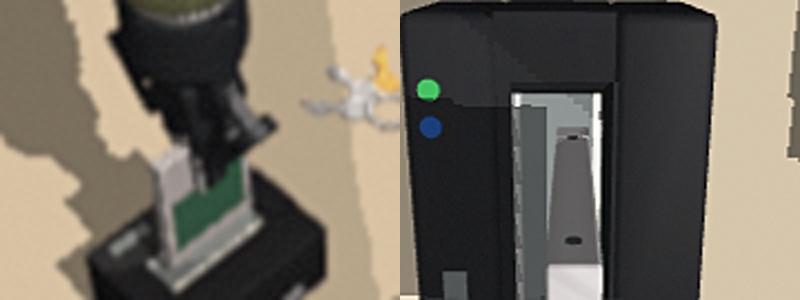

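The drive hangs over the rear half of the mouth, board side to the back. I'll push slowly through the flap.

Request:
jog_arm(plan="0 0 0 0 0.07 0.3 255;0 0 0 0 0 0.3 255;0 0 0 0 0 0.3 255;0 0 0 0 0 0.3 255;0 0 0 0 0 0.3 255;0 0 0 0 0 0.3 255;0 0 0 0 0 0.2 255;0 0 0 0 0 0.2 255;0 0 0 0 0 0 255")

```text
time_s: 9.57
position: [0.5687, -0.1987, 0.1192]
tool_rot: [[-0.047, 0.999, -0.0], [0.999, 0.047, -0.0], [-0.0, -0.0, -1.0]]
ft_force: [-1.1, -0.1, 2.6]
grip_width: 0.0089
gripper_force: 59.1
```

```bash
python3 st.py
```

```text
t 9.5667 dock xy mm [ 5.14 -0.51] foot depth 8.08 F [-1.1 -0.1  2.6] T [ 0.04  0.22 -0.02] [[-0.0465, 0.9989, -0.0001], [0.9989, 0.0465, -0.0001], [-0.0001, -0.0001, -1.0]] 0.008923825115960269
```

Request:
jog_arm(plan="0 0 0 0 0 0.2 255;0 0 0 0 0 0.2 255;0 0 0 0 0 0.2 255;0 0 0 0 0 0.2 255;0 0 0 0 0 0.1 255")

```text
time_s: 9.98
position: [0.5689, -0.1986, 0.1101]
tool_rot: [[-0.047, 0.999, 0.0], [0.999, 0.047, -0.0], [-0.0, 0.0, -1.0]]
ft_force: [-0.1, 0.4, 3.3]
grip_width: 0.0086
gripper_force: 59.1
```

Request:
jog_arm(plan="0 0 0 0 0 0.2 255;0 0 0 0 0 0.2 255;0 0 0 0 0 0.2 255;0 0 0 0 0 0.1 255;0 0 0 0 0 0 255")

```text
time_s: 10.4
position: [0.5687, -0.1986, 0.103]
tool_rot: [[-0.047, 0.999, -0.0], [0.999, 0.047, 0.0], [0.0, -0.0, -1.0]]
ft_force: [1.2, 0.1, 1.6]
grip_width: 0.0088
gripper_force: 58.8
```

```bash
python3 st.py
```

```text
t 10.4 dock xy mm [ 5.2  -0.43] foot depth 24.33 F [1.2 0.1 1.6] T [ 0.02 -0.49 -0.04] [[-0.0466, 0.9989, -0.0001], [0.9989, 0.0466, 0.0002], [0.0002, -0.0001, -1.0]] 0.008767313634420624
```

Request:
jog_arm(plan="0 0 0 0 0 0.2 255;0 0 0 0 0 0.2 255;0 0 0 0 0 0.2 255;0 0 0 0 0 0.2 255;0 0 0 0 0 0 255")

```text
time_s: 10.82
position: [0.5686, -0.1985, 0.0947]
tool_rot: [[-0.047, 0.999, -0.001], [0.999, 0.047, 0.0], [0.0, -0.001, -1.0]]
ft_force: [2.4, -1.0, -1.1]
grip_width: 0.0088
gripper_force: 58.5
```

Request:
jog_arm(plan="0 0 0 0 0 0.15 255;0 0 0 0 0 0.15 255;0 0 0 0 0 0.1 255;0 0 0 0 0 0.1 255;0 0 0 0 0 0 255")

```text
time_s: 11.23
position: [0.5687, -0.1986, 0.0901]
tool_rot: [[-0.047, 0.999, -0.0], [0.999, 0.047, 0.0], [0.0, -0.0, -1.0]]
ft_force: [3.0, -0.6, -0.0]
grip_width: 0.0088
gripper_force: 58.7
```

```bash
python3 st.py
```

```text
t 11.2333 dock xy mm [ 5.16 -0.41] foot depth 37.19 F [ 3.  -0.6 -0. ] T [ 0.04 -0.61  0.  ] [[-0.0466, 0.9989, -0.0002], [0.9989, 0.0466, 0.0001], [0.0001, -0.0002, -1.0]] 0.00878844731935568
```

Free at 37 mm. Now I'll feel downward in 0.5 mm steps.

Request:
jog_arm(plan="0 0 0 0 0 0.1 255;0 0 0 0 0 0.05 255;0 0 0 0 0 0.05 255;0 0 0 0 0 0.05 255;0 0 0 0 0 0 255")

```text
time_s: 11.65
position: [0.5687, -0.1986, 0.0878]
tool_rot: [[-0.047, 0.999, -0.0], [0.999, 0.047, 0.0], [0.0, -0.0, -1.0]]
ft_force: [1.9, 0.6, -0.5]
grip_width: 0.0086
gripper_force: 58.8
```

Request:
jog_arm(plan="0 0 0 0 0 0.05 255;0 0 0 0 0 0.05 255;0 0 0 0 0 0 255")

```text
time_s: 11.9
position: [0.5687, -0.1986, 0.0867]
tool_rot: [[-0.047, 0.999, -0.0], [0.999, 0.047, 0.0], [0.0, -0.0, -1.0]]
ft_force: [2.6, -0.3, 0.4]
grip_width: 0.0089
gripper_force: 58.7
```

Request:
jog_arm(plan="0 0 0 0 0 0.05 255;0 0 0 0 0 0.05 255;0 0 0 0 0 0 255")

```text
time_s: 12.15
position: [0.5687, -0.1986, 0.0857]
tool_rot: [[-0.047, 0.999, -0.0], [0.999, 0.047, 0.0], [0.0, -0.0, -1.0]]
ft_force: [1.9, 0.7, -0.5]
grip_width: 0.0091
gripper_force: 58.7
```

Request:
jog_arm(plan="0 0 0 0 0 0.05 255;0 0 0 0 0 0.04 255;0 0 0 0 0 0 255")

```text
time_s: 12.4
position: [0.5687, -0.1986, 0.0848]
tool_rot: [[-0.047, 0.999, -0.0], [0.999, 0.047, 0.0], [0.0, -0.0, -1.0]]
ft_force: [2.3, 0.2, 0.3]
grip_width: 0.0087
gripper_force: 58.7
```

Request:
jog_arm(plan="0 0 0 0 0 0.04 255;0 0 0 0 0 0.04 255;0 0 0 0 0 0 255")

```text
time_s: 12.65
position: [0.5687, -0.1986, 0.0841]
tool_rot: [[-0.047, 0.999, -0.0], [0.999, 0.047, 0.0], [0.0, -0.0, -1.0]]
ft_force: [2.5, 0.4, 0.1]
grip_width: 0.0086
gripper_force: 58.7
```

Request:
jog_arm(plan="0 0 0 0 0 0.04 255;0 0 0 0 0 0.04 255;0 0 0 0 0 0 255")

```text
time_s: 12.9
position: [0.5687, -0.1986, 0.0833]
tool_rot: [[-0.047, 0.999, -0.0], [0.999, 0.047, 0.0], [0.0, -0.0, -1.0]]
ft_force: [2.4, 1.7, 0.0]
grip_width: 0.0086
gripper_force: 58.7
```

Request:
jog_arm(plan="0 0 0 0 0 0.04 255;0 0 0 0 0 0.04 255;0 0 0 0 0 0 255")

```text
time_s: 13.15
position: [0.5687, -0.1986, 0.0824]
tool_rot: [[-0.047, 0.999, -0.0], [0.999, 0.047, 0.0], [0.0, -0.0, -1.0]]
ft_force: [3.2, 0.7, 0.2]
grip_width: 0.0089
gripper_force: 58.7
```

Request:
jog_arm(plan="0 0 0 0 0 0.04 255;0 0 0 0 0 0 255")

```text
time_s: 13.32
position: [0.5687, -0.1986, 0.0823]
tool_rot: [[-0.047, 0.999, 0.0], [0.999, 0.047, -0.0], [-0.0, 0.0, -1.0]]
ft_force: [2.5, 0.9, 3.0]
grip_width: 0.009
gripper_force: 59.1
```

```bash
python3 st.py
```

```text
t 13.3167 dock xy mm [ 5.22 -0.45] foot depth 45.0 F [2.5 0.9 3. ] T [ 0.16 -0.38 -0.08] [[-0.0466, 0.9989, 0.0002], [0.9989, 0.0466, -0.0001], [-0.0001, 0.0002, -1.0]] 0.008961107876399926
```

Contact came at 45 mm, which matches the connector's face and suggests the tongue is already in the recess. I'll press in small steps. About 8 N with steady travel would confirm it.

Request:
jog_arm(plan="0 0 0 0 0 0.04 255;0 0 0 0 0 0.04 255;0 0 0 0 0 0 255")

```text
time_s: 13.57
position: [0.5688, -0.1987, 0.0821]
tool_rot: [[-0.047, 0.999, 0.001], [0.999, 0.047, -0.0], [-0.0, 0.001, -1.0]]
ft_force: [-0.1, 0.7, 6.1]
grip_width: 0.0088
gripper_force: 59.9
```

Request:
jog_arm(plan="0 0 0 0 0 0.04 255;0 0 0 0 0 0 255")

```text
time_s: 13.73
position: [0.5688, -0.1987, 0.0818]
tool_rot: [[-0.047, 0.999, 0.001], [0.999, 0.047, -0.001], [-0.001, 0.001, -1.0]]
ft_force: [0.5, 1.1, 8.1]
grip_width: 0.0088
gripper_force: 60.0
```

Request:
jog_arm(plan="0 0 0 0 0 0.04 255;0 0 0 0 0 0 255;0 0 0 0 0 0 255")

```text
time_s: 13.98
position: [0.5688, -0.1987, 0.0814]
tool_rot: [[-0.047, 0.999, 0.001], [0.999, 0.047, -0.0], [-0.0, 0.001, -1.0]]
ft_force: [-0.1, 2.6, 8.5]
grip_width: 0.0089
gripper_force: 60.0
```

Request:
jog_arm(plan="0 0 0 0 0 0.04 255;0 0 0 0 0 0 255;0 0 0 0 0 0 255")

```text
time_s: 14.23
position: [0.5688, -0.1987, 0.081]
tool_rot: [[-0.047, 0.999, 0.001], [0.999, 0.047, -0.0], [-0.001, 0.001, -1.0]]
ft_force: [-0.3, 1.3, 8.4]
grip_width: 0.0087
gripper_force: 60.0
```

It holds a steady 8.4 N and moves one for one, so it is plugging in. I'll carry on to the stop.

Request:
jog_arm(plan="0 0 0 0 0 0.05 255;0 0 0 0 0 0.05 255;0 0 0 0 0 0.05 255;0 0 0 0 0 0.05 255;0 0 0 0 0 0 255;0 0 0 0 0 0 255")

```text
time_s: 14.73
position: [0.5688, -0.1987, 0.079]
tool_rot: [[-0.047, 0.999, 0.001], [0.999, 0.047, -0.0], [-0.001, 0.001, -1.0]]
ft_force: [1.3, 2.0, 8.4]
grip_width: 0.0087
gripper_force: 60.0
```

Request:
jog_arm(plan="0 0 0 0 0 0.05 255;0 0 0 0 0 0.05 255;0 0 0 0 0 0.03 255;0 0 0 0 0 0 255;0 0 0 0 0 0 255")

```text
time_s: 15.15
position: [0.5688, -0.1987, 0.0778]
tool_rot: [[-0.047, 0.999, 0.001], [0.999, 0.047, -0.001], [-0.001, 0.001, -1.0]]
ft_force: [0.2, 1.5, 8.5]
grip_width: 0.0087
gripper_force: 60.0
```

Request:
jog_arm(plan="0 0 0 0 0 0.04 255;0 0 0 0 0 0 255;0 0 0 0 0 0 255")

```text
time_s: 15.4
position: [0.5689, -0.1987, 0.0774]
tool_rot: [[-0.047, 0.999, 0.001], [0.999, 0.047, -0.001], [-0.001, 0.001, -1.0]]
ft_force: [-0.4, 2.5, 8.4]
grip_width: 0.0091
gripper_force: 60.0
```

Request:
jog_arm(plan="0 0 0 0 0 0.03 255;0 0 0 0 0 0 255;0 0 0 0 0 0 255")

```text
time_s: 15.65
position: [0.5689, -0.1987, 0.0772]
tool_rot: [[-0.047, 0.999, 0.001], [0.999, 0.047, -0.001], [-0.001, 0.001, -1.0]]
ft_force: [-0.0, 1.7, 9.8]
grip_width: 0.0091
gripper_force: 60.1
```

Request:
jog_arm(plan="0 0 0 0 0 0.03 255;0 0 0 0 0 0 255;0 0 0 0 0 0 255")

```text
time_s: 15.9
position: [0.5689, -0.1987, 0.0772]
tool_rot: [[-0.047, 0.999, 0.001], [0.999, 0.047, -0.001], [-0.001, 0.001, -1.0]]
ft_force: [-1.3, 1.9, 11.4]
grip_width: 0.0092
gripper_force: 60.5
```

Stopped hard at 0.0772, which is 5.0 mm of travel. A slight extra press, partly unload, then release.

Request:
jog_arm(plan="0 0 0 0 0 0.04 255;0 0 0 0 0 0 255;0 0 0 0 0 0 255")

```text
time_s: 16.15
position: [0.5689, -0.1987, 0.0771]
tool_rot: [[-0.047, 0.999, 0.001], [0.999, 0.047, -0.001], [-0.001, 0.001, -1.0]]
ft_force: [-1.7, 2.6, 12.8]
grip_width: 0.0087
gripper_force: 60.9
```

Request:
jog_arm(plan="0 0 0 0 0 -0.1 255;0 0 0 0 0 0 255;0 0 0 0 0 0 100;0 0 0 0 0 0 100;0 0 0 0 0 0 60;0 0 0 0 0 0 60;0 0 0 0 0 0 60;0 0 0 0 0 0 60", grip_force=20)

```text
time_s: 16.82
position: [0.5686, -0.1986, 0.0762]
tool_rot: [[-0.047, 0.999, -0.0], [0.999, 0.047, 0.0], [0.0, -0.0, -1.0]]
ft_force: [0.2, 1.1, 0.1]
grip_width: 0.0656
gripper_force: 0.0
```

Request:
jog_arm(plan="0 0 0 0 0 -0.5 60;0 0 0 0 0 -1 60;0 0 0 0 0 -2 60;0 0 0 0 0 -2 60;0 0 0 0 0 -2 60;0 0 0 0 0 -2 60;0 0 0 -2 0 -1 60;0 0 0 -3 0 0 60;0 0 0 -2 0 0 60;0 0 0 0 0 0 60")

```text
time_s: 17.65
position: [0.5718, -0.2721, 0.1823]
tool_rot: [[-0.043, 0.999, 0.001], [0.999, 0.043, -0.002], [-0.002, 0.001, -1.0]]
ft_force: [-0.3, 0.3, -0.0]
grip_width: 0.0652
gripper_force: 0.0
```

```bash
python3 - <<'E'
from h import *
np.set_printoptions(precision=4,suppress=True)
im=imaging.get_image("scene"); im2=imaging.get_image("wrist")
vv,uu=np.mgrid[0:384,0:512]
P=world(im2,np.c_[uu.ravel(),vv.ravel()]); v=im2["depth"].ravel()>0
m=v&(np.abs(P[:,0]-.568)<.03)&(np.abs(P[:,1]+.199)<.05)&(P[:,2]>.095)&(P[:,2]<.14)
print(m.sum(),np.percentile(P[m],[2,50,98],axis=0),cv2.minAreaRect(P[m][:,:2].astype(np.float32)))
f=lambda m,x,y,w,h:cv2.resize(m[y:y+h,x:x+w],(400,300),interpolation=cv2.INTER_CUBIC)
cv2.imwrite("pics/end.png",np.hstack([f(im["pixels"],160,150,100,75),cv2.resize(im2["pixels"],(400,300))])[:,:,::-1])
E
```

```text
1674 [[ 0.5649 -0.2325  0.1138]
 [ 0.57   -0.1975  0.1152]
 [ 0.5754 -0.1662  0.1167]] ((0.5701261758804321, -0.1996253877878189), (0.009576053358614445, 0.06907334923744202), 2.5426266193389893)
```

View pics/end.png

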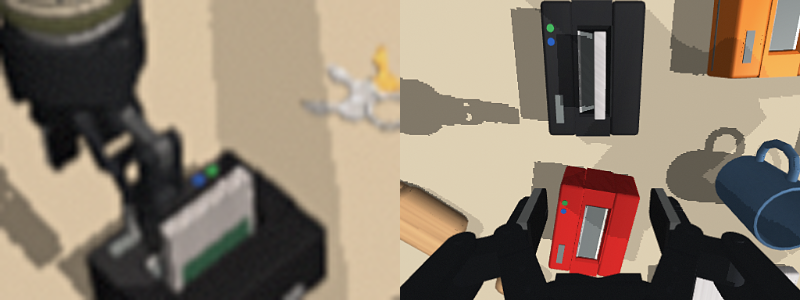

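The drive stands upright in the dock with its top at z ≈ 0.115 (fully home). The flap is folded down in front of the label side and the gripper is clear. Handing in.

```bash
python3 -c "
from rig import job; print(job.close_job())"
```

```text
the job is handed in; nothing more can be done
None
```

The silver drive is docked and released: it met the hard stop after 5 mm of plug travel, with measured wrist force peaking at about 13 N, the spare drive wasn't touched, and the job was handed in at about 18 s.

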